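Put a boxed presser foot into the rotating counter display and turn it to the customer

ROBOT

A 6-joint arm with a two-finger parallel gripper is mounted at the origin on a cart in front of the work surface, level with it; the furniture and walls round the work are solid. World frame = base frame: x ahead of the robot, y to its left, z up, the work surface at z = 0. Lengths are in mm, angles in rad, forces in N, time in s.
With the tool pointing down it reaches from about 275 to 750 mm from the base axis. Payload 10.2 kg.
Tool frame: the origin (TCP) lies at the very end of the fingers, on their centre line; the grasp point (between the pads) lies 19 mm behind it; z points along the fingers, y is the line along which they close (so a half turn about z gives the same grasp; the last joint's range is limited). The gripper opens to 85 mm and grips with 20 to 120 N. Pads are 22 mm wide; open, the fingers measure 114 mm over their backs; the gripper's body (76 mm by 85 mm) begins 54 mm behind the grasp point. The pads swing forward as they close: fully open they stand 13 mm farther back than shut.
Start: joints at [0.936, 0.313, 1.498, -0, 1.331, -0.223], TCP at [210.149, 481.112, 231.294] pointing down, gripper open.
Joint ranges: [-2.94, 2.94], [-0.97, 2.17], [0.19, 2.56], [-1.23, 4.37], [0.02, 3.11], [-2.88, 2.88]. Speed limits (rad/s): [2.39, 2.39, 3.01, 3.14, 3.14, 3.14].

INTERFACE

Orientations are given as a unit quaternion [w, x, y, z].
In Python, from rig import * gives the robot as it stands. The module is installed in compiled form; this text tells all that it offers.
- The arm moves only by the shell command python3 -m crank 'ROWS' [FORCE]. ROWS is JSON, a list that holds one entry, the list of rows, each a list of 7 numbers: the shift along the tool's x, y, z in units of 25 mm (1.0 is 25 mm), then the turn, a rotation vector about the tool's x, y, z in units of 8 degrees (1.0 is 8 degrees), then the finger opening in mm, from 0 to 85.4. A call has exactly 8 rows; each row shifts and turns the commanded pose from where the row before left it, along the tool's axes as they then stand; what a row does not reach is not made up. A row lasts 1/10 s, in which the tool goes at most 50 mm and 8.59 degrees, less where a joint would pass 70% of its speed; a pose out of reach is approached as far as the arm can. A call is refused whole if a number of a shift passes 1 or a number of a turn 1, either way. A call with a gripper value outside its range is refused whole. The fingers move at their own pace and stop on an object; FORCE is the grip in N (left out, the last holds). Time passes only in rows, so rows that do not move let the fingers close, or fill a call up. It gives the time, the measured TCP pose, the force, the opening and the grip force at its end, in the units of the state.
- sense(): the state, without advancing time (a new reading comes with each control period).
- capture(name): name is "scene" or "top"; returns the picture (480x640x3 uint8, blue, green, red); there is no depth.
- camera_model(name): a dict with "fx", "fy", "cx", "cy" (pixels), "world_from_camera" (4x4, takes a point from camera to world coordinates). Camera axes: x right, y up, looking along -z (the intrinsics and any distortion apply to the point x, -y, -z); pixel columns grow to the right and rows downward; lengths in mm; the calibration is good to about 2 mm. A picture is of the moment at which its call begins. camera_model takes no time and is no camera call.
- finish_job(): hands the job in; it is judged then, once.
The state is a dict: "time_s": time; "joints": joint angles; "dq": joint speeds; "tau": joint torques, N m; "eef_pos": TCP position; "ee_rot": TCP orientation; "force": force on the tool from outside, world axes, zero at the start; "wrist_torque": the same for the moment, N m; "grip_width": opening from 0.0 (shut) to 1.0 (fully open); "grip_force": force on a finger pad.
Only numpy, scipy, OpenCV 4.12 (cv2) and the standard library are available. Lean on these libraries where they do the work, as an engineer would, in place of code of your own. Each camera call takes 0.05 s, during which the arm holds its last target. There are 200 camera calls.

TASK

Take the flat presser-foot case that lies on the table, stand it on its short end in the empty stall of the rotating counter display, clear lid facing outward like the case already shown there, and let it go without dropping it in. Then turn the display until that case faces the front, where the ticket holder stands out from the foot, and finish while still gripping the bar handle on top, so that the turntable stays still for the customer. Leave the other loose things where they are.

Things in the scene. Friction and masses are not known exactly. Their poses are not given: they have to be found in the camera images.
- foot_case: the loose presser-foot case: flat plastic box, 64 long (its x) x 44 wide (its y) x 22 thick (its z), grey bottom, clear lid on top (+z) with a steel presser foot inside; about 60 g. Origin in the middle of the box. Starts flat, lid up, on the 2 mm thick dark cutting mat on the right-hand table, its x axis within 0.4 rad of world +x. Either short end may stand in the stall
- case_lid (a point): middle of the case's outer lid face, 11 mm from the case's origin along the case's +z
- display: foot of the rotating counter display on the left-hand table: dark, round, 176 across, fixed. Origin on the turning axis at the table top, z up. Its front is its -x side, where a ticket holder with a blank card stands out (76 wide, 36 high, 135 from the axis). The front points to the robot's left (world +y), at most 0.45 rad off that, mostly away from the robot
- front_mark (a point): fixed point on the display: 70 in front of the axis, 30 above the table; the empty stall's point lies here when it faces the front exactly
- stall (a point): middle of the floor of the EMPTY stall, 70 from the axis, 30 above the table; turns with the turntable. Its -x points radially outward, y along the rim, z up. Aluminium pocket, inside 50 (y) x 27 deep (x): the case stands in it on its 44 x 22 end. Starts on the robot's side of the display, facing the robot within about 0.8 rad
- stall_top (a point): middle of the top edge of the empty stall's back wall (the wall towards the axis), 42 above the stall's floor. The side cheeks are 18 high with flared edges up to 25, the front lip 12 high with a flared edge up to 19; above that the case is free on the front and sides
- carousel (a joint): angle of the plywood turntable (212 across, top 30 above the table), rad, growing counter-clockwise from above; 0 = empty stall at the front; starts at 1.85 to 2.2. Turns freely either way, light friction (0.015 N m), no spring, no stop within a turn of 0. It carries at 90 degree steps the empty stall, a spool, the stall with the case shown, a spool (tops 87 above the table, 70 from the axis)
- handle: black bar handle on top of the display's column, on the turning axis: 62 long (its x, the direction of the empty stall is its -x) x 16 wide (its y) x 28 high; origin in the middle of its underside, 134 above the table, so it spans 134 to 162. Fixed to the turntable, turns with it; pinch the 16 mm width from above.
- spool_3: bystander: loose small thread spool, 35 across x 49 high, left of the mat; origin at the underside
- tailor_shears: bystander: loose tailor shears lying flat, 89 x 253 x 12, on the mat between the case and the robot; origin in the middle of the underside
- seam_gauge: bystander: loose seam gauge lying flat, 24 x 155 x 14, right of the mat; origin at the underside
- tailor_chalk_1: bystander: loose flat piece of tailor's chalk, 37 x 40 x 7, on the left-hand table to the right of the display; origin at the underside
Things that resemble listed ones, but are neither listed nor needed, are in the scene too. Of the things that look like the foot_case, the larger one is meant.

How it is judged (in metres and radians):
On the way:
1. the case stands in the empty stall, lid outward, and has been let go (horizontal distance between foot_case and stall below 0.008 m and z of foot_case in the frame of stall between 0.028 and 0.036 m and angle between the x axis of foot_case and the z axis of stall, either way round below 0.2 rad and x of case_lid in the frame of stall below -0.005 m and contact force between the fingers and foot_case below 0.05 N), for 0.2 s.
At the end, for the whole second after the job is handed in: The case stands upright in the stall (within 0.2 rad, on the floor, within 8 mm of the middle), lid outward and not touched by the fingers; the stall is within 11 mm (9 degrees) of the front mark, the turntable is at rest (under 0.06 rad/s) and the fingers still grip its handle with more than 2 N (all of step 1 and horizontal distance between stall and front_mark below 0.011 m and velocity of joint carousel between -0.06 and 0.06 rad/s and contact force between the fingers and handle above 2 N); the arm keeps its last pose, push and grip.
It fails at once if the case is dropped or thrown (linear speed of foot_case above 0.7 m/s and contact force between the fingers and foot_case below 0.02 N).
It fails at once if a loose bystander is disturbed (distance of any of spool_3, tailor_shears, tailor_chalk_1, seam_gauge from where it was at the start of the episode above 0.03 m).
It also fails if it takes over 69 s, if anything falls off the work surface, if the arm or the gripper's body presses on something with over 40 N, if the wrist force passes 120 N, or if a joint passes its speed limit or range.

## Working session

There is one attempt and no reset: what is moved stays moved. The work goes in short steps, Python scripts to look and compute and a shell command to move; the robot and the scene stay as the last step left them, time stands still between calls to the robot, and variables do not carry over. Pictures are saved under pics/ and viewed, at most 10 in all, crops included, and the job is handed in when it is done.

```bash
mkdir -p pics; ls
python3 - <<'E'
from rig import *
import cv2,json,numpy as np
for n in("scene","top"):
    im=capture(n); cv2.imwrite(f"pics/{n}0.png",im)
    m=camera_model(n); print(n,{k:(np.round(np.array(v),3).tolist() if k!='x' else v) for k,v in m.items()})
print(sense())
E
```

```text
pics
scene {'fx': 500.437, 'fy': 500.437, 'cx': 325.382, 'cy': 240.984, 'world_from_camera': [[0.769, 0.37, -0.522, -121.758], [-0.639, 0.431, -0.636, -911.706], [-0.01, 0.823, 0.568, 861.258], [0.0, 0.0, 0.0, 1.0]]}
top {'fx': 443.496, 'fy': 443.496, 'cx': 313.761, 'cy': 243.118, 'world_from_camera': [[0.007, 0.995, -0.103, 421.696], [-1.0, 0.007, -0.009, -55.825], [-0.008, 0.103, 0.995, 1605.587], [0.0, 0.0, 0.0, 1.0]]}
{'time_s': 0.1, 'joints': array([ 9.35599589e-01,  3.13376380e-01,  1.49834945e+00, -3.55907126e-06,
        1.33102458e+00, -2.23399427e-01]), 'dq': array([-0.00178228,  0.00055831, -0.00344154, -0.00017281,  0.00014717,
       -0.00080701]), 'tau': array([ 1.86994126e-03, -4.12904227e+01, -2.60143733e+01, -2.51873080e-04,
        3.01151282e-03, -4.83517465e-05]), 'eef_pos': array([210.00533486, 480.91470962, 230.80574079]), 'ee_rot': array([-2.39377011e-04,  2.04446467e-01,  9.78877575e-01, -5.27070284e-04]), 'force': array([-0.45617068, -0.14967643,  0.17281233]), 'wrist_torque': array([-0.03559587, -0.01365849, -0.06897961]), 'grip_force': 0.0, 'grip_width': 0.9968856346852791}
```

View pics/scene0.png

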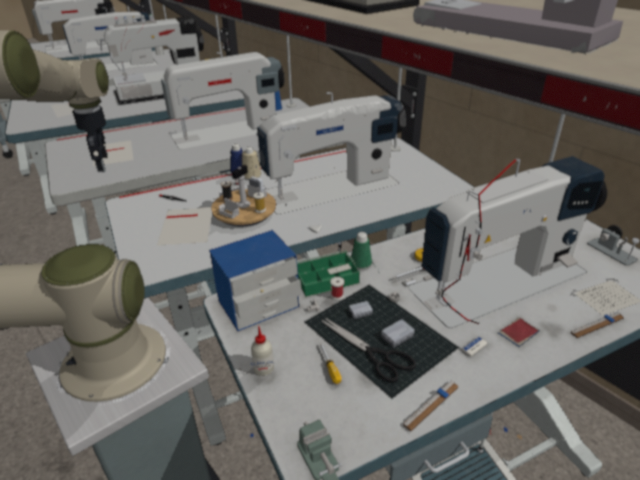

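View pics/top0.png

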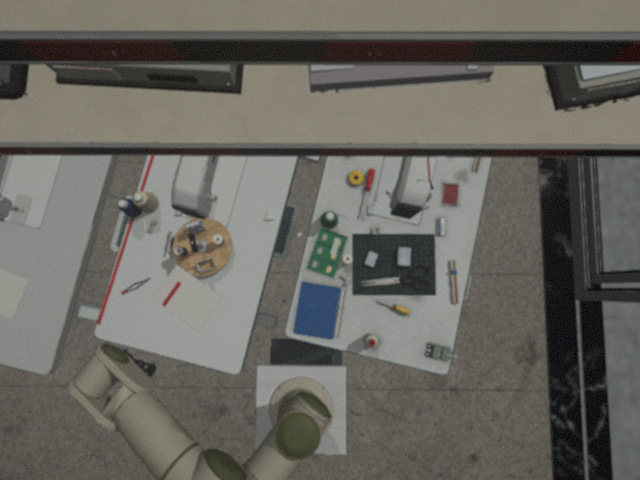

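The scene view shows the larger case at about (398,332), the smaller one at (360,310), and the display at (245,205). In the top view the larger case is at (404,256), the smaller at (371,259), and the display at (202,248). I'll zoom in with a montage.

```bash
cat > h.py <<'E'
from rig import *
import cv2,numpy as np
from scipy.spatial.transform import Rotation as R
def ray(n,u,v):
    m=camera_model(n);T=np.array(m["world_from_camera"])
    d=T[:3,:3]@np.array([(u-m["cx"])/m["fx"],-(v-m["cy"])/m["fy"],-1]);return T[:3,3],d
def onz(n,u,v,z):
    o,d=ray(n,u,v);return o+d*(z-o[2])/d[2]
def proj(n,p):
    m=camera_model(n);T=np.array(m["world_from_camera"])
    c=T[:3,:3].T@(np.array(p)-T[:3,3]);return np.array([m["cx"]+m["fx"]*c[0]/-c[2],m["cy"]-m["fy"]*c[1]/-c[2]])
def tri(u1,u2):
    o1,d1=ray("scene",*u1);o2,d2=ray("top",*u2)
    d1=d1/np.linalg.norm(d1);d2=d2/np.linalg.norm(d2)
    s=np.linalg.lstsq(np.c_[d1,-d2],o2-o1,rcond=None)[0]
    a=o1+s[0]*d1;b=o2+s[1]*d2;return (a+b)/2,np.linalg.norm(a-b)
def crop(im,x,y,w,h,k):
    return cv2.resize(im[y:y+h,x:x+w],None,fx=k,fy=k,interpolation=cv2.INTER_CUBIC)
E
python3 - <<'E'
from h import *
t=cv2.imread("pics/top0.png");s=cv2.imread("pics/scene0.png")
a=crop(t,160,205,80,60+15,5);b=crop(t,355,235,80,75,5) 
c=crop(s,200,145,100,56+19,4);d=crop(s,320,285,100,75,4)
a=cv2.resize(a,(400,300));b=cv2.resize(b,(400,300));c=cv2.resize(c,(400,300));d=cv2.resize(d,(400,300))
o=np.vstack([np.hstack([a,c]),np.hstack([b,d])]);cv2.imwrite("pics/m1.png",np.clip(o*1.3,0,255).astype(np.uint8))
E
```

```text
(no output)
```

View pics/m1.png

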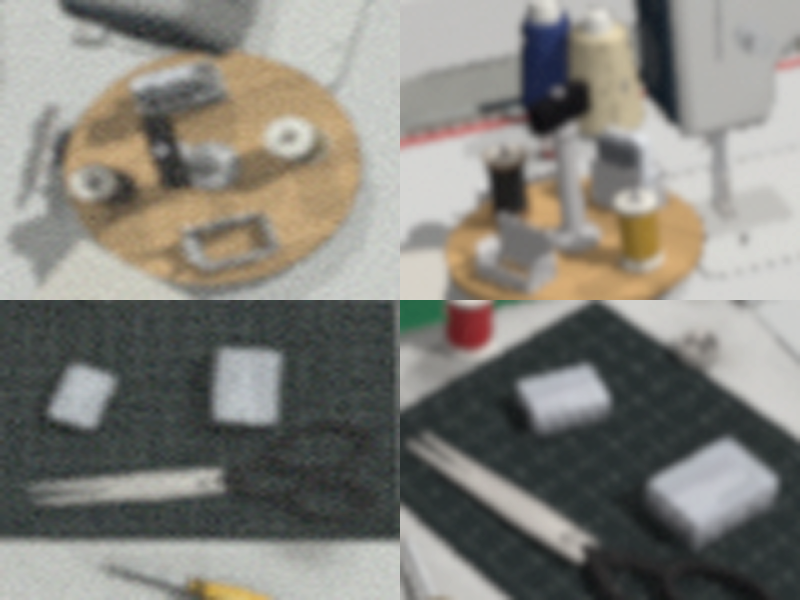

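The montage shows the disc with its empty stall at top px ≈(206,253), the handle at ≈(193,235) and the spools at ≈(178.5,241.5) and (218,232.5). The large case is at top ≈(404.5,256.8). Next I'll measure with masks.

Run:
```python
from h import *
t=cv2.imread("pics/top0.png");s=cv2.imread("pics/scene0.png")
# wood disc
def disc(im,n,x,y,w,h):
    hsv=cv2.cvtColor(im,cv2.COLOR_BGR2HSV);m=((hsv[...,0]>8)&(hsv[...,0]<24)&(hsv[...,1]>75)&(hsv[...,2]>90)).astype(np.uint8)
    k=np.zeros_like(m);k[y:y+h,x:x+w]=m[y:y+h,x:x+w]
    cs=cv2.findContours(k,cv2.RETR_EXTERNAL,cv2.CHAIN_APPROX_NONE)[0];c=max(cs,key=cv2.contourArea)
    c=cv2.convexHull(c)[:,0]
    # circle fit on plane z=28
    P=np.array([onz(n,u,v,28)[:2] for u,v in c]);A=np.c_[2*P,np.ones(len(P))]
    q=np.linalg.lstsq(A,(P**2).sum(1),rcond=None)[0];r=np.sqrt(q[2]+q[0]**2+q[1]**2)
    print(n,"disc",q[:2],r,"maxres",np.abs(np.hypot(*(P-q[:2]).T)-r).max());return q[:2]
C=disc(t,"top",165,210,75,75);C2=disc(s,"scene",205,180,80,50)
for nm,(u,v),z in[("stall rim",(160+230/5,205+241/5),30+18),("handle",(160+165/5,205+150/5),162),("spoolR",(160+290/5,205+137/5),87),("spoolL",(160+97/5,205+183/5),87),("case shown",(160+178/5,205+86/5),94)]:
    p=onz("top",u,v,z)[:2];d=p-C;print(nm,p.round(1),np.hypot(*d).round(1),np.degrees(np.arctan2(d[1],d[0])).round(1))
# handle axis dark pixels
g=cv2.cvtColor(t,cv2.COLOR_BGR2GRAY)
hm=np.zeros_like(g);hm[227:244,187:199]=(g[227:244,187:199]<65)
ys,xs=np.nonzero(hm);P=np.array([onz("top",u,v,162)[:2] for u,v in zip(xs,ys)]);e=np.linalg.svd(P-P.mean(0))[2][0]
print("handle c",P.mean(0),"axis deg",np.degrees(np.arctan2(e[1],e[0])),len(P))
# case
for im,n,(x,y,w,h),zz in[(t,"top",(393,240,25,32),24)]:
    k=np.zeros_like(g);k[y:y+h,x:x+w]=(cv2.cvtColor(im,cv2.COLOR_BGR2GRAY)[y:y+h,x:x+w]>105)
    c=max(cv2.findContours(k,cv2.RETR_EXTERNAL,cv2.CHAIN_APPROX_NONE)[0],key=cv2.contourArea)
    M=cv2.moments(k,True);P=np.array([onz(n,u,v,zz)[:2] for u,v in c[:,0]],np.float32)
    print(n,"case",cv2.minAreaRect(P),onz(n,M['m10']/M['m00'],M['m01']/M['m00'],zz))
    print(cv2.minAreaRect(np.array([onz(n,u,v,zz)[:2] for v,u in zip(*np.nonzero(k))],np.float32)))
# scene tri
print("tri case lid",tri((320+ (712-400)/4,285+(482-300)/4),(355+247/5,235+(387-300)/5)))
print("tri handle",tri((200+(560-400)/4,145+107/4),(193,235)))
```

```text
top disc [570.96237765 358.52574507] 102.71873799271575 maxres 4.131050956656921
scene disc [568.74382906 350.66658138] 105.49084082275577 maxres 4.6609959127934815
stall rim [544.4 338.7] 33.1 -143.3
handle [595.1 354.6] 24.5 -9.3
spoolR [613.7 289.6] 81.1 -58.2
spoolL [580.9 422.2] 64.4 81.1
case shown [647.8 366.5] 77.3 5.9
handle c [590.9296874  358.51934212] axis deg -173.04030721336966 54
top case ((540.462890625, -362.96160888671875), (42.09450912475586, 62.64089584350586), 83.47872161865234) [ 540.42494687 -363.35556602   24.        ]
((540.462890625, -362.96160888671875), (42.09450912475586, 62.64089584350586), 83.47872161865234)
tri case lid (array([ 551.10513514, -363.73995877,   15.64864407]), np.float64(9.191649779073572))
tri handle (array([589.48728249, 365.55644683, 140.38122253]), np.float64(19.059016124771617))
```

The top crops were squeezed vertically (y scale 4, not 5), so I'll redo the hand-read points.

Run:
```python
from h import *
t=cv2.imread("pics/top0.png")
C=np.array([590.,357.])
print({k:v for k,v in camera_model("top").items() if k not in("world_from_camera",)}.keys())
T=lambda x,y:(160+x/5,205+y/4)
S=lambda x,y:(200+(x-400)/4,145+y/4)
pts={}
for nm,p,z in[("disc mid",((65+360)/2,(52+288)/2),30),("stall rim",(230,241),48),("handle",(165,150),162),("spoolR",(290,137),87),("spoolL",(97,183),87),("case shown",(178,86),94)]:
    p=onz("top",*T(*p),z)[:2];pts[nm]=p;print(nm,p.round(1))
m=(pts["spoolR"]+pts["spoolL"])/2;d=pts["spoolL"]-pts["spoolR"];print("spool mid",m,np.hypot(*d),"perp deg",np.degrees(np.arctan2(d[1],d[0]))+90)
d=pts["stall rim"]-m;print("stall",np.hypot(*d),np.degrees(np.arctan2(d[1],d[0])))
print("tri case lid",tri((320+312/4,285+182/4),(355+247/5,235+87/4)))
print("tri handle",tri(S(560,107),T(165,150)))
print("tri spoolR",tri(S(637,205),T(290,137)), "spoolL",tri(S(503,155),T(97,183)))
# subpixel disc: wood vs table via convex hull, several sat thresholds
hsv=cv2.cvtColor(cv2.GaussianBlur(t,(0,0),.7),cv2.COLOR_BGR2HSV)
for th in(55,70,90):
    k=np.zeros(t.shape[:2],np.uint8);k[210:283,166:240]=((hsv[...,0]<26)&(hsv[...,1]>th))[210:283,166:240]
    k=cv2.morphologyEx(k,cv2.MORPH_OPEN,np.ones((3,3)))
    c=max(cv2.findContours(k,cv2.RETR_EXTERNAL,cv2.CHAIN_APPROX_NONE)[0],key=cv2.contourArea)
    h=cv2.convexHull(c)[:,0].astype(float);P=np.array([onz("top",u,v,28)[:2] for u,v in h],np.float32)
    print(th,cv2.minEnclosingCircle(P),P.min(0),P.max(0))
```

```text
dict_keys(['fx', 'fy', 'cx', 'cy'])
disc mid [566.2 356.5]
stall rim [501.9 337.3]
handle [570.3 353.7]
spoolR [589.9 288.9]
spoolL [549.2 420.9]
case shown [632.9 366. ]
spool mid [569.53984329 354.90224321] 138.1885936502629 perp deg 197.13886857648873
stall 69.9169910965376 -165.43153484462107
tri case lid (array([ 539.42274406, -365.92382313,   23.66813341]), np.float64(2.685338502680181))
tri handle (array([572.65302604, 356.93238759, 148.60720493]), np.float64(2.189522051083137))
tri spoolR (array([592.08153011, 288.92376225,  82.24592104]), np.float64(3.897030388941407)) spoolL (array([549.89598532, 419.91974848,  88.60684653]), np.float64(1.973606415908942))
55 ((572.2269287109375, 359.4574279785156), 106.4999008178711) [467.9384 254.448 ] [673.2673  463.97433]
70 ((569.7183837890625, 360.519775390625), 105.10722351074219) [471.46347 257.8364 ] [669.6674 463.8294]
90 ((540.484619140625, 288.51947021484375), 41.41938400268555) [500.5261  261.51324] [572.38184 329.45532]
```

Measured: the case is at (540,-364) with its long axis at -6.5°. The display axis is at (570,355.5) and the stall heading is about -165°. The case has to be laid in with the tool near horizontal, so I'll first check which way j4 turns on a sideways tilt. I'll also measure the ticket holder.

```bash
python3 -m crank '[[[0,0,-0.5,0,1,0,85],[0,0,-0.5,0,1,0,85],[0,0,0,0,1,0,85],[0,0,0,0,1,0,85],[0,0,0,0,0,0,85],[0,0,0,0,0,0,85],[0,0,0,0,0,0,85],[0,0,0,0,0,0,85]]]' 60
python3 - <<'E'
from h import *
s=sense();print(s["joints"].round(3),s["eef_pos"],R.from_quat(np.roll(s["ee_rot"],-1)).as_matrix().round(3))
t=cv2.imread("pics/top0.png");sc=cv2.imread("pics/scene0.png")
for v in(10,20,30,38): 
  p=onz("top",168,242,v)[:2]-np.array([570,355.5]);print(v,np.hypot(*p),np.degrees(np.arctan2(p[1],p[0])))
a=crop(t,150,215,50,50,8);b=crop(sc,185,165,50,50,8)
cv2.imwrite("pics/m2.png",np.clip(np.hstack([a,b])*1.3,0,255).astype(np.uint8))
E
```

```text
time_s: 0.9
eef_pos: [211.0, 480.8, 256.6]
ee_rot: [-0.269, 0.196, 0.941, 0.056]
force: [-0.0, 0.7, 0.0]
grip_width: 1.001
grip_force: 0.0
[ 0.69   0.361  1.466  0.491  1.587 -0.532] [210.97416201 480.76919672 256.62825508] [[-0.779  0.399 -0.484]
 [ 0.338  0.917  0.211]
 [ 0.528  0.001 -0.849]]
10 133.41788820945916 82.58566069677374
20 129.90677407595746 82.84545583489889
30 126.39847913595318 83.11967853513045
38 123.5940343394346 83.35026148657124
```

View pics/m2.png

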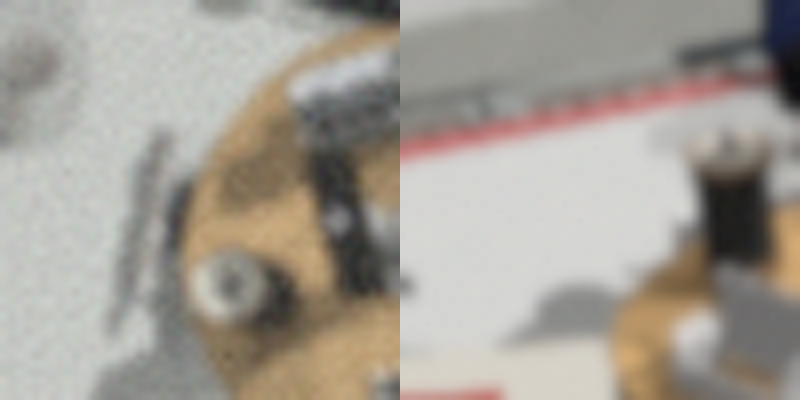

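The holder strip runs from px (170.2,231.2) to (164.4,256.2), so the front heading is roughly 80°; I'll refine that later. Tilting left raises j4 with j4+j6 about constant. That fits the pick orientation with tool x along +x. Next I undo the tilt, turn the tool and travel over the case.

```bash
python3 -m crank '[[[0,0,0,0,-1,0,85],[0,0,0,0,-1,0,85],[0,0,0,0,-1,0,85],[0,0,0,0,-1,0,85],[0,0,0,0,0,1,85],[0,0,0,0,0,1,85],[0,0,0,0,0,1,85],[0,0,0,0,0,1,85]]]' >/dev/null
python3 -m crank '[[[0,0,0,0,0,1,85],[0,0,0,0,0,1,85],[0,0,0,0,0,1,85],[0,0,0,0,0,1,85],[0,0,0,0,0,1,85],[0,0,0,0,0,1,85],[0,0,0,0,0,1,85],[0,0,0,0,0,1,85]]]' >/dev/null
python3 -m crank '[[[0,0,0,0,0,1,85],[0,0,0,0,0,1,85],[0,0,0,0,0,1,85],[0,0,0,0,0,1,85],[0,0,0,0,0,1,85],[0,0,0,0,0,1,85],[0,0,0,0,0,1,85],[0,0,0,0,0,1,85]]]' 
python3 -m crank '[[[0.55,1,0,0,0,0.4,85],[0.55,1,0,0,0,0,85],[0.55,1,0,0,0,0,85],[0.55,1,0,0,0,0,85],[0.55,1,0,0,0,0,85],[0.55,1,0,0,0,0,85],[0.55,1,0,0,0,0,85],[0.55,1,0,0,0,0,85]]]' 
python3 -m crank '[[[0.55,1,0,0,0,0,85],[0.55,1,0,0,0,0,85],[0.55,1,0,0,0,0,85],[0.55,1,0,0,0,0,85],[0.55,1,0,0,0,0,85],[0.55,1,0,0,0,0,85],[0.55,1,0,0,0,0,85],[0.55,1,0,0,0,0,85]]]' 
python3 -m crank '[[[0.55,1,0,0,0,0,85],[0.55,1,0,0,0,0,85],[0.55,1,0,0,0,0,85],[0.55,1,0,0,0,0,85],[0.55,1,0,0,0,0,85],[0.55,1,0,0,0,0,85],[0.55,1,0,0,0,0,85],[0.55,1,0,0,0,0,85]]]' 
python3 -c "
from h import *
s=sense();print(s['joints'].round(3),R.from_quat(np.roll(s['ee_rot'],-1)).as_matrix().round(3))
# ticket strip fit
t=cv2.imread('pics/top0.png')
g=cv2.GaussianBlur(cv2.cvtColor(t,cv2.COLOR_BGR2GRAY),(0,0),.8).astype(float)
P=[]
for v in range(233,256):
    c=170.25-(v-231.25)*5.9/25
    us=np.arange(int(c)-4,int(c)+5);w=np.clip(np.median(g[v,us])-g[v,us],0,None)
    P.append((( us*w).sum()/w.sum(),v))
for z in (20,36):
    Q=np.array([onz('top',u,v,z)[:2] for u,v in P]);q=np.polyfit(Q[:,0],Q[:,1],1)
    d=Q.mean(0)-[570,355.5];print(z,'normal',90+np.degrees(np.arctan(q[0])),'pos',np.hypot(*d),np.degrees(np.arctan2(d[1],d[0])))
"
```

```text
time_s: 3.3
eef_pos: [211.2, 480.7, 256.7]
ee_rot: [-0.0, 0.999, -0.034, 0.001]
force: [0.0, 0.5, 0.1]
grip_width: 0.996
grip_force: 0.0
time_s: 4.1
eef_pos: [298.7, 268.7, 256.7]
ee_rot: [-0.0, 0.998, -0.059, 0.001]
force: [0.5, 0.5, -0.1]
grip_width: 0.992
grip_force: 0.0
time_s: 4.9
eef_pos: [384.6, 57.1, 256.7]
ee_rot: [0.0, 0.998, -0.059, 0.001]
force: [0.6, 0.3, -0.2]
grip_width: 0.995
grip_force: 0.0
time_s: 5.7
eef_pos: [470.4, -154.4, 256.7]
ee_rot: [0.001, 0.998, -0.059, 0.0]
force: [-0.2, -0.0, 0.7]
grip_width: 0.996
grip_force: 0.0
[-5.540e-01  2.280e-01  1.542e+00 -1.000e-03  1.370e+00  1.134e+00] [[ 0.993 -0.117  0.001]
 [-0.117 -0.993 -0.001]
 [ 0.001  0.001 -1.   ]]
20 normal 81.81687415283675 pos 126.12567633854843 85.91334582151036
36 normal 81.81687415283685 pos 120.6121538279505 86.48194222844609
```

```bash
python3 -m crank '[[[0.56,1,0,0,0,0,85],[0.56,1,0,0,0,0,85],[0.56,1,0,0,0,0,85],[0.56,1,0,0,0,0,85],[0.56,1,0,0,0,0,85],[0.56,1,0,0,0,0,85],[0.56,1,0.5,0,0,0,85],[0.56,1,0.5,0,0,0,85]]]' >/dev/null
python3 -m crank '[[[0,0,1,0,0,0,85],[0,0,1,0,0,0,85],[0,0,1,0,0,0,85],[0,0,1,0,0,0,85],[0,0,1,0,0,0,85],[0,0,1,0,0,0,85],[0,0,1,0,0,0,85],[0,0,0.6,0,0,0,85]]]' 
python3 -c "
from h import *
print(sense()['joints'].round(3))
s=capture('scene');t=capture('top')
cv2.imwrite('pics/m3.png',np.hstack([crop(s,330,230,130,160,3),crop(t,360,210,130,160,3)]))"
```

```text
time_s: 7.3
eef_pos: [557.5, -364.6, 39.6]
ee_rot: [-0.0, 0.998, -0.059, -0.001]
force: [0.3, -0.8, 0.0]
grip_width: 0.998
grip_force: 0.0
[-7.540e-01  8.060e-01  1.221e+00 -1.000e-03  1.116e+00  9.340e-01]
```

View pics/m3.png

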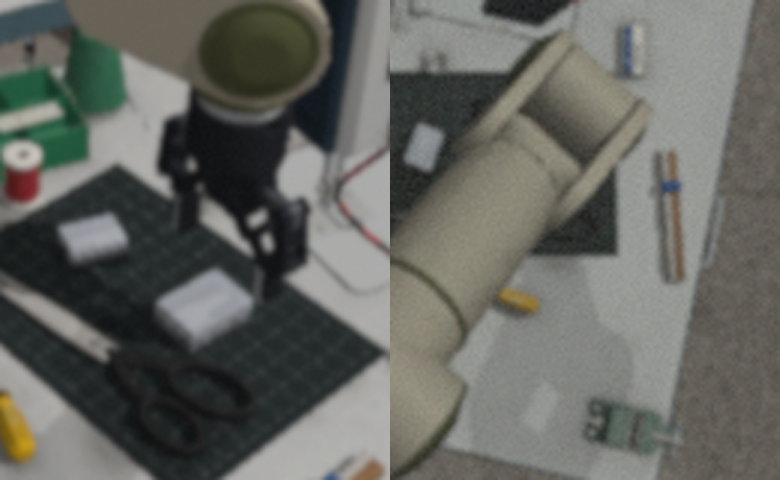

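```bash
python3 -c "
from h import *
for z in (40,46,52):
  print(z,proj('scene',(557.5,-364.6,z)))
x=np.array([.993,-.117,0]);y=np.array([-.117,-.993,0])
for s in(1,-1):print(proj('scene',np.array([557.5,-364.6,52])+y*s*44))
# expected case top corners vs image
for c in((540,-364,24),):
  for a in(1,-1):
    for b in(1,-1): print(a,b,(proj('scene',np.array(c)+x*32*a+y*22*b)-[330,230])*3)
"
```

```text
40 [402.87809283 321.63999519]
46 [403.07773454 319.75651307]
52 [403.27854739 317.86198198]
[415.97863541 329.1091397 ]
[391.22781837 307.18989453]
1 1 [251.08090906 300.27217637]
1 -1 [214.31815292 267.48588698]
-1 1 [187.02725476 333.63483641]
-1 -1 [151.0418891  299.18449751]
```

```bash
python3 -m crank '[[[0,0,0.7,0,0,0,75],[0,0,0.72,0,0,0,70],[0,0,0,0,0,0,65],[0,0,0,0,0,0,55],[0,0,0,0,0,0,40],[0,0,0,0,0,0,35],[0,0,0,0,0,0,35],[0,0,0,0,0,0,35]]]' 40
python3 -m crank '[[[0,0,0,0,0,0,35],[0,0,0,0,0,0,35],[0,0,-1,0,0,0,35],[0,0,-1,0,0,0,35],[0,0,-1,0,0,0,35],[0,0,-1,0,0,0,35],[0,0,-1,0,0,0,35],[0,0,-1,0,0,0,35]]]'
python3 -c "
from h import *
s=capture('scene')
cv2.imwrite('pics/m4.png',crop(s,330,200,140,160,3))"
```

```text
time_s: 8.2
eef_pos: [558.4, -366.3, 7.9]
ee_rot: [0.001, 0.998, -0.059, 0.001]
force: [-1.2, 1.2, 7.3]
grip_width: 0.502
grip_force: 41.1
time_s: 9.0
eef_pos: [557.4, -365.6, 157.5]
ee_rot: [0.0, 0.998, -0.059, 0.0]
force: [0.8, -0.4, -1.1]
grip_width: 0.505
grip_force: 40.8
```

View pics/m4.png

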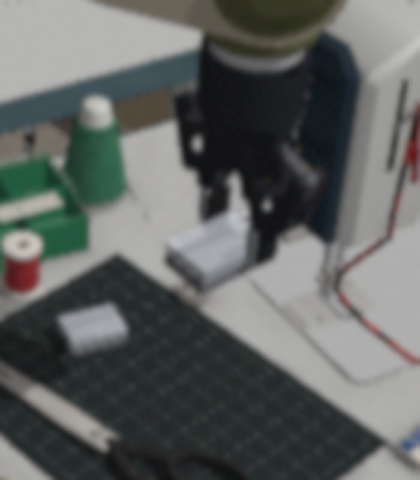

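The case is held level between the fingers, with its near end at crop (165–205,240–285). I'll compare its pose in the hand with the expected one and work out the target geometry.

```bash
python3 -c "
from h import *
x=np.array([.993,-.117,0]);y=np.array([-.117,-.993,0]);z=np.array([0,0,1.])
c=np.array([540,-364,162.6])
for a in(-1,1):
  for b in(1,-1):
    for d in(1,-1): print(a,b,d,((proj('scene',c+x*32*a+y*22*b+z*11*d)-[330,200])*3).round(0))
s=cv2.imread('pics/m4.png');cv2.imwrite('pics/m5.png',crop(s,150,190,130,110,6))
print(sense()['joints'].round(3))
"
```

```text
-1 1 1 [201. 273.]
-1 1 -1 [199. 296.]
-1 -1 1 [162. 240.]
-1 -1 -1 [160. 263.]
1 1 1 [270. 241.]
1 1 -1 [267. 264.]
1 -1 1 [230. 209.]
1 -1 -1 [227. 233.]
[-0.756  0.681  1.109 -0.     1.344  0.934]
```

View pics/m5.png

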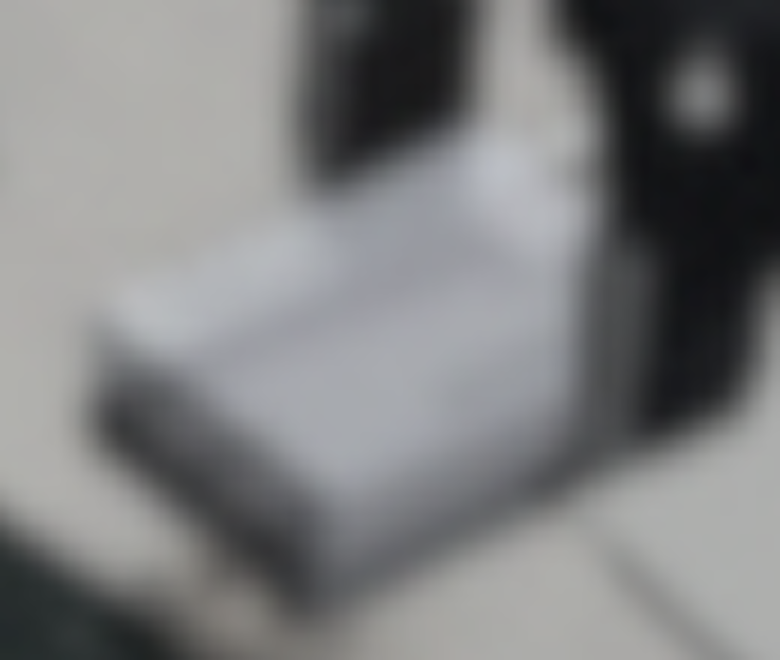

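The case sits as expected: TCP 17 mm from centre along x and 5 mm past it along z. I'll carry it back to the middle and tilt the tool left.

```bash
python3 -m crank '[[[-0.3,0,-1,0,0,0,35],[-0.4,-1,-0.4,0,0,0,35],[-0.4,-1,-0.4,0,0,0,35],[-0.4,-1,-0.4,0,0,0,35],[-0.4,-1,-0.4,0,0,0,35],[-0.4,-1,-0.4,0,0,0,35],[-0.4,-1,-0.4,0,0,0,35],[-0.4,-1,-0.4,0,0,0,35]]]' >/dev/null
python3 -m crank '[[[-0.4,-1,-0.4,0,0,0,35],[-0.4,-1,-0.4,0,0,0,35],[-0.4,-1,-0.4,0,0,0,35],[-0.4,-1,-0.4,0,0,0,35],[-0.4,-1,-0.4,0,0,0,35],[-0.4,-1,-0.4,0,0,0,35],[-0.4,-1,-0.4,0,0,0,35],[-0.4,-1,-0.4,0,0,0,35]]]'
python3 -m crank '[[[0,0,0,1,0,0,35],[0,0,0,1,0,0,35],[0,0,0,1,0,0,35],[0,0,0,1,0,0,35],[0,0,0,1,0,0,35],[0,0,0,1,0,0,35],[0,0,0,1,0,0,35],[0,0,0,1,0,0,35]]]'
python3 -m crank '[[[0,0,0,1,0,0,35],[0,0,0,1,0,0,35],[0,0,0,1,0,0,35],[0,0,0,0.2,0,0,35],[0,0,0,0,0,0,35],[0,0,0,0,0,0,35],[0,0,0,0,0,0,35],[0,0,0,0,0,0,35]]]'
cat > tgt.py <<'E'
from h import *
def left(h,p=None):
    s=sense();A=R.from_quat(np.roll(s["ee_rot"],-1))
    z=np.array([np.cos(h),np.sin(h),0]);x=np.array([0,0,1.]);B=R.from_matrix(np.c_[x,np.cross(z,x),z])
    rv=(A.inv()*B).as_rotvec(degrees=True);print("rot units",(rv/8).round(2),np.linalg.norm(rv))
    if p is not None:
        d=np.array(p)-s["eef_pos"];print("shift units now",(A.inv().apply(d)/25).round(2),"in final frame",(B.inv().apply(d)/25).round(2))
    print(s["joints"].round(2),s["eef_pos"].round(1),A.as_matrix().round(2).tolist(),s["grip_width"],s["grip_force"])
E
python3 -c "
from tgt import *
left(np.radians(15),(506.3,339,160))"
```

```text
time_s: 10.65
eef_pos: [444.9, 26.4, 331.4]
ee_rot: [0.0, 0.998, -0.059, 0.0]
force: [0.8, 0.8, -0.5]
grip_width: 0.502
grip_force: 40.8
time_s: 11.45
eef_pos: [445.5, 24.9, 331.2]
ee_rot: [-0.531, 0.845, -0.05, 0.033]
force: [0.5, -1.1, -1.7]
grip_width: 0.504
grip_force: 40.9
time_s: 12.25
eef_pos: [445.4, 25.6, 331.2]
ee_rot: [-0.703, 0.709, -0.041, 0.042]
force: [-0.6, 0.0, -0.6]
grip_width: 0.504
grip_force: 40.9
rot units [-6.58  6.66 -9.73] 108.00813325324913
shift units now [ 0.93  6.73 12.8 ] in final frame [ -6.85 -11.48   5.6 ]
[-0.75  0.39  1.83  1.14  2.05  0.8 ] [445.4  25.6 331.2] [[0.99, 0.0, 0.12], [-0.12, -0.01, 0.99], [0.0, -1.0, -0.01]] 0.504286338548273 40.928136706352234
```

```bash
python3 -m crank '[[[0.08,0,1,0,0,0,35],[0.08,0,1,0,0,0,35],[0.08,0,1,0,0,0,35],[0.08,0,1,0,0,0,35],[0.08,0,1,0,0,0,35],[0.08,0,1,0,0,0,35],[0.08,0,1,0,0,0,35],[0.08,0,1,0,0,0,35]]]' 
python3 -m crank '[[[0.08,0,1,0,0,0,35],[0.08,0,1,0,0,0,35],[0.08,0,1,0,0,0,35],[0.08,0,1,0,0,0,35],[0,0,0,-0.47,0.476,-0.695,35],[0,0,0,-0.47,0.476,-0.695,35],[0,0,0,-0.47,0.476,-0.695,35],[0,0,0,-0.47,0.476,-0.695,35]]]' 
python3 -m crank '[[[0,0,0,-0.47,0.476,-0.695,35],[0,0,0,-0.47,0.476,-0.695,35],[0,0,0,-0.47,0.476,-0.695,35],[0,0,0,-0.47,0.476,-0.695,35],[0,0,0,0,0,0,35],[0,0,0,0,0,0,35],[0,0,0,0,0,0,35],[0,0,0,0,0,0,35]]]' 
python3 -c "
from tgt import *
left(np.radians(15),(506.3,339,160))"
```

```text
time_s: 13.05
eef_pos: [485.0, 223.2, 329.7]
ee_rot: [-0.703, 0.709, -0.042, 0.042]
force: [0.0, -0.4, -0.0]
grip_width: 0.503
grip_force: 40.9
time_s: 13.85
eef_pos: [504.7, 320.3, 329.3]
ee_rot: [-0.571, 0.777, -0.002, 0.265]
force: [0.2, -0.2, -0.4]
grip_width: 0.506
grip_force: 40.9
time_s: 14.65
eef_pos: [505.3, 320.0, 328.6]
ee_rot: [-0.401, 0.789, 0.037, 0.464]
force: [-0.5, 0.0, -0.6]
grip_width: 0.502
grip_force: 40.9
rot units [-2.81  2.85 -4.2 ] 46.44579204065545
shift units now [-5.36  3.54  2.2 ] in final frame [-6.74 -0.73  0.23]
[0.1  0.06 2.08 1.91 0.68 0.06] [505.3 320.  328.6] [[0.57, 0.43, 0.7], [-0.31, -0.68, 0.67], [0.76, -0.6, -0.25]] 0.5023788549279533 40.94104707241058
```

```bash
python3 -m crank '[[[0,0,0,-0.47,0.476,-0.695,35],[0,0,0,-0.47,0.476,-0.695,35],[0,0,0,-0.47,0.476,-0.695,35],[0,0,0,-0.47,0.476,-0.695,35],[0,0,0,-0.47,0.476,-0.695,35],[0,0,0,-0.47,0.476,-0.695,35],[0,0,0,0,0,0,35],[0,0,0,0,0,0,35]]]' 
python3 -c "
from tgt import *
left(np.radians(15),(506.3,339,165))"
```

```text
time_s: 15.45
eef_pos: [506.7, 324.9, 334.4]
ee_rot: [-0.209, 0.734, 0.076, 0.642]
force: [-0.7, -0.3, -0.6]
grip_width: 0.505
grip_force: 40.9
rot units [-1.04  0.74 -1.46] 15.55260767411459
shift units now [-6.69  0.9   0.81] in final frame [-6.78 -0.55  0.13]
[ 0.34  0.11  2.14  3.01  0.6  -1.26] [506.7 324.9 334.4] [[0.16, 0.38, 0.91], [-0.16, -0.9, 0.4], [0.97, -0.21, -0.09]] 0.5051449993118496 40.939369797706604
```

```bash
python3 -m crank '[[[0,0,0,-0.35,0.25,-0.49,35],[0,0,0,-0.35,0.25,-0.49,35],[0,0,0,-0.35,0.25,-0.49,35],[-0.8,-0.1,0,0,0,0,35],[-0.8,-0.1,0,0,0,0,35],[-0.8,-0.1,0,0,0,0,35],[-0.8,-0.1,0,0,0,0,35],[0,0,0,0,0,0,35]]]' 
python3 -c "
from tgt import *
left(np.radians(15),(506.3,339,165))"
```

```text
time_s: 16.25
eef_pos: [504.5, 334.1, 252.4]
ee_rot: [-0.091, 0.702, 0.093, 0.701]
force: [-0.2, -0.4, 0.1]
grip_width: 0.503
grip_force: 41.0
rot units [0.01 0.01 0.01] 0.12527012866739684
shift units now [-3.49 -0.18  0.13] in final frame [-3.49 -0.17  0.12]
[ 0.49  0.39  2.17  3.41  1.01 -1.72] [504.5 334.1 252.4] [[0.0, 0.26, 0.97], [0.0, -0.97, 0.26], [1.0, 0.0, -0.0]] 0.5027689978571401 40.951661467552185
```

Orientation is now right. I'll descend to z≈165, then look.

```bash
python3 -m crank '[[[-0.7,-0.05,0.03,0,0,0,35],[-0.7,-0.05,0.03,0,0,0,35],[-0.7,-0.05,0.03,0,0,0,35],[-0.7,-0.05,0.03,0,0,0,35],[-0.7,0,0,0,0,0,35],[0,0,0,0,0,0,35],[0,0,0,0,0,0,35],[0,0,0,0,0,0,35]]]' 
python3 -c "
from tgt import *
left(np.radians(15),(506.3,339,79))
s=capture('scene');t=capture('top')
a=crop(s,190,130,100,110,4);b=crop(t,155,205,100,110,4)
cv2.imwrite('pics/m6.png',np.clip(np.hstack([a,b])*1.3,0,255).astype(np.uint8))"
```

```text
time_s: 17.05
eef_pos: [506.5, 339.4, 168.6]
ee_rot: [-0.091, 0.699, 0.092, 0.703]
force: [0.0, 0.3, -0.2]
grip_width: 0.507
grip_force: 40.9
rot units [ 0.02 -0.03  0.02] 0.3306159372421822
shift units now [-3.59  0.01 -0.03] in final frame [-3.59  0.01 -0.01]
[ 0.5   0.64  2.16  3.4   1.24 -1.66] [506.5 339.4 168.6] [[-0.0, 0.26, 0.97], [0.0, -0.97, 0.26], [1.0, 0.0, 0.0]] 0.5067344007238495 40.940768122673035
```

View pics/m6.png

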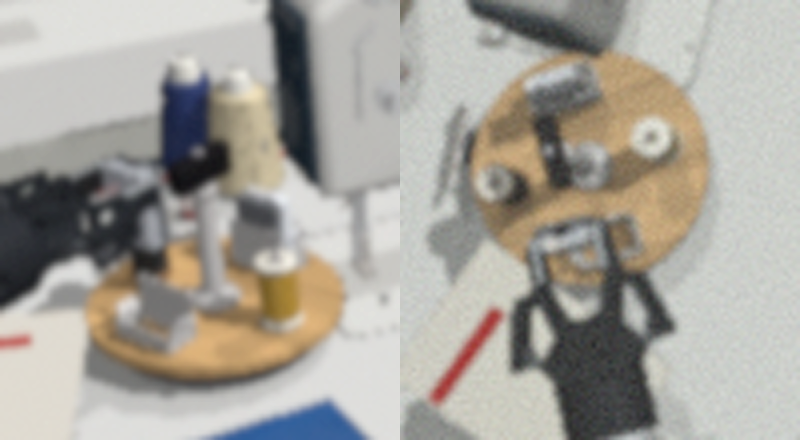

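The case hangs upright above the display in both views. Its top edge is at top px ≈(197,265) and the stall is just below and to the right of it. I'll check the numbers.

```bash
python3 -c "
from h import *
print(onz('top',197,265.2,183.6)[:2], proj('top',(501.5,338,183.6)))
T=lambda x,y:(155+(x-400)/4,205+y/4)
P={k:onz('top',*T(*p),z)[:2] for k,p,z in [('hub',(588,165),45),('spR',(653,137),87),('spL',(496,184),87),('shown',(560,84),94),('handle',(553,150),162)]}
for k,v in P.items(): print(k,v.round(1))
d=P['spL']-P['spR'];print((P['spL']+P['spR'])/2,np.degrees(np.arctan2(d[1],d[0]))+90-180)
S=lambda x,y:(190+x/4,130+y/4)
# stall predicted in scene: back wall top corners (z=72, radius 70-13.5-?)
C=np.array([570,356,0]);
for h in (12,15,18):
  a=np.radians(h);o=-np.array([np.cos(a),np.sin(a),0]);t=np.array([-np.sin(a),np.cos(a),0])
  for nm,p in (('back top L',C+o*56+t*26+[0,0,72]),('back top R',C+o*56-t*26+[0,0,72]),('lip mid',C+o*85+[0,0,48])):
    q=proj('scene',p);print(h,nm,((q-[190,130])*4).round(0))
"
```

```text
[494.8497547  332.08253815] [195.23578302 263.11965608]
hub [569.2 354.5]
spR [589.9 288. ]
spL [548.3 422.3]
shown [634.6 368.1]
handle [570.3 352.9]
[569.10595575 355.14404683] 17.21543521294393
12 back top L [133. 272.]
12 back top R [178. 292.]
12 lip mid [131. 323.]
15 back top L [134. 274.]
15 back top R [182. 292.]
15 lip mid [135. 325.]
18 back top L [136. 275.]
18 back top R [186. 292.]
18 lip mid [139. 326.]
```

```bash
python3 -c "
from h import *
t=np.mean([capture('top').astype(float) for _ in range(4)],0);s=np.mean([capture('scene').astype(float) for _ in range(2)],0)
np.save('t.npy',t);np.save('s.npy',s)
g=t.mean(2);hsv=cv2.cvtColor(t.astype(np.uint8),cv2.COLOR_BGR2HSV)
for th in(50,60,70,80):
    m=np.zeros(g.shape,np.uint8);m[228:254,184:201]=(g<th)[228:254,184:201]
    n,l,st,c=cv2.connectedComponentsWithStats(m);i=l[241,193] or 1+np.argmax(st[1:,4])
    ys,xs=np.nonzero(l==i);w=th+10-g[ys,xs]
    P=np.array([onz('top',u,v,160)[:2] for u,v in zip(xs,ys)]);mu=(P*w[:,None]).sum(0)/w.sum();e=np.linalg.eigh(np.cov(P.T,aweights=w))
    print(th,st[i],mu.round(1),'h',np.degrees(np.arctan(e[1][1,1]/e[1][0,1])).round(1),np.sqrt(e[0]*12).round(0))
# spool tops: bright blobs
for (u,v) in((218.2,239.2),(179,251)):
    r=g[int(v)-6:int(v)+7,int(u)-6:int(u)+7];sat=hsv[int(v)-6:int(v)+7,int(u)-6:int(u)+7,1]
    m=((r>150)&(sat<60)).astype(np.uint8);M=cv2.moments(m,True);c=(int(u)-6+M['m10']/M['m00'],int(v)-6+M['m01']/M['m00']);print(M['m00'],c,onz('top',*c,87))
"
```

```text
50 [192 243   5   9  30] [554.1 349.7] h 14.9 [13. 24.]
60 [188 233  10  19  82] [570.9 354.6] h 17.6 [15. 69.]
70 [188 230  10  23 113] [572.6 354.9] h 16.0 [18. 73.]
80 [187 228  14  25 185] [579. 354.] h 8.6 [29. 82.]
48.0 (217.35416666666666, 238.08333333333334) [593.93959948 291.23064571  87.        ]
3.0 (175.0, 250.0) [551.67003908 436.23109045  87.        ]
```

```bash
python3 -m crank '[[[0,0.12,0,0.21,0,0,35],[-0.4,0,0,0,0,0,35],[-0.5,0,0,0,0,0,35],[-0.5,0,0,0,0,0,35],[-0.4,0,0,0,0,0,35],[-0.3,0,0,0,0,0,35],[0,0,0,0,0,0,35],[0,0,0,0,0,0,35]]]' 
python3 -m crank '[[[-0.1,0,0,0,0,0,35],[-0.1,0,0,0,0,0,35],[-0.1,0,0,0,0,0,35],[-0.1,0,0,0,0,0,35],[-0.1,0,0,0,0,0,35],[-0.1,0,0,0,0,0,35],[0,0,0,0,0,0,35],[0,0,0,0,0,0,35]]]' 
python3 -c "
from tgt import *
left(np.radians(16.7),(507.3,336.4,79))"
```

```text
time_s: 18.25
eef_pos: [507.0, 336.3, 114.4]
ee_rot: [-0.1, 0.699, 0.103, 0.701]
force: [1.5, 0.5, -1.0]
grip_width: 0.502
grip_force: 40.9
time_s: 19.05
eef_pos: [507.0, 336.2, 99.4]
ee_rot: [-0.1, 0.699, 0.103, 0.701]
force: [0.0, -0.5, -0.3]
grip_width: 0.502
grip_force: 40.9
rot units [ 0.02 -0.01  0.03] 0.323560267597249
shift units now [-0.82 -0.01  0.01] in final frame [-0.82 -0.01  0.01]
[ 0.47  0.83  2.14  3.33  1.4  -1.61] [507.  336.2  99.4] [[-0.0, 0.28, 0.96], [0.0, -0.96, 0.28], [1.0, 0.0, 0.0]] 0.5015645061043218 40.92759668827057
```

```bash
python3 -m crank '[[[-0.1,0,0,0,0,0,35],[-0.1,0,0,0,0,0,35],[-0.1,0,0,0,0,0,35],[-0.1,0,0,0,0,0,35],[0,0,0,0,0,0,35],[0,0,0,0,0,0,35],[0,0,0,0,0,0,35],[0,0,0,0,0,0,35]]]' 
python3 -m crank '[[[-0.08,0,0,0,0,0,35],[-0.08,0,0,0,0,0,35],[-0.08,0,0,0,0,0,35],[0,0,0,0,0,0,35],[0,0,0,0,0,0,35],[0,0,0,0,0,0,35],[0,0,0,0,0,0,35],[0,0,0,0,0,0,35]]]'
```

```text
time_s: 19.85
eef_pos: [507.1, 336.1, 89.5]
ee_rot: [-0.1, 0.699, 0.103, 0.701]
force: [-0.2, 0.2, -1.4]
grip_width: 0.503
grip_force: 40.9
time_s: 20.65
eef_pos: [507.1, 336.1, 83.5]
ee_rot: [-0.1, 0.699, 0.103, 0.701]
force: [0.0, 0.2, -0.6]
grip_width: 0.505
grip_force: 40.9
```

```bash
python3 -m crank '[[[-0.08,0,0,0,0,0,35],[-0.04,0,0,0,0,0,35],[0,0,0,0,0,0,35],[0,0,0,0,0,0,35],[0,0,0,0,0,0,35],[0,0,0,0,0,0,35],[0,0,0,0,0,0,35],[0,0,0,0,0,0,35]]]' 
python3 -m crank '[[[-0.06,0,0,0,0,0,35],[0,0,0,0,0,0,35],[0,0,0,0,0,0,35],[0,0,0,0,0,0,35],[0,0,0,0,0,0,35],[0,0,0,0,0,0,35],[0,0,0,0,0,0,35],[0,0,0,0,0,0,35]]]' 
python3 -c "
from tgt import *
s=capture('scene');t=capture('top')
a=crop(s,205,155,50,60,8);b=crop(t,180,225,50,60,8)
cv2.imwrite('pics/m7.png',np.clip(np.hstack([a,b])*1.3,0,255).astype(np.uint8))"
```

```text
time_s: 21.45
eef_pos: [507.3, 336.3, 81.3]
ee_rot: [-0.1, 0.698, 0.103, 0.702]
force: [-0.7, -0.7, 5.4]
grip_width: 0.507
grip_force: 40.8
time_s: 22.25
eef_pos: [507.6, 336.5, 81.3]
ee_rot: [-0.101, 0.697, 0.102, 0.703]
force: [-2.6, -0.8, 12.0]
grip_width: 0.505
grip_force: 40.7
```

View pics/m7.png

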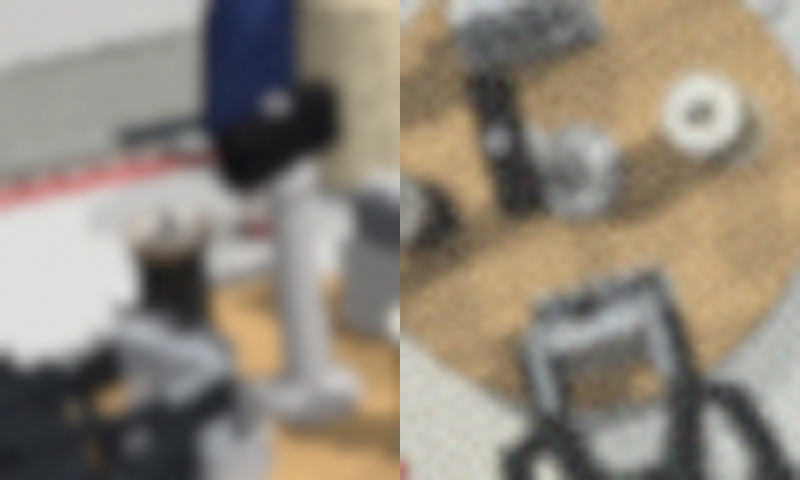

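Floor contact came at TCP z≈81.3, and the top view shows the case standing in the stall behind the lip. I'll ease off the push, open gently, and back out radially.

```bash
python3 -m crank '[[[0.04,0,0,0,0,0,35],[0.04,0,0,0,0,0,35],[0,0,0,0,0,0,40],[0,0,0,0,0,0,44],[0,0,0,0,0,0,46],[0,0,0,0,0,0,50],[0,0,0,0,0,0,55],[0,0,0,0,0,0,60]]]' 20
python3 -m crank '[[[0,0,0,0,0,0,62],[0,0,0,0,0,0,62],[0,0,0,0,0,0,62],[0,0,-0.2,0,0,0,62],[0,0,-0.4,0,0,0,62],[0,0,-0.6,0,0,0,62],[0,0,-0.8,0,0,0,62],[0,0,-1,0,0,0,62]]]' 
python3 -m crank '[[[0,0,-1,0,0,0,62],[0,0,-1,0,0,0,62],[0.6,0,-0.8,0,0,0,62],[1,0,0,0,0,0,62],[1,0,0,0,0,0,62],[1,0,0,0,0,0,62],[1,0,0,0,0,0,62],[1,0,0,0,0,0,62]]]' 
python3 -c "
from tgt import *
left(np.radians(16.7),(570,355.5,300))
s=capture('scene');t=capture('top')
a=crop(s,205,150,50,75,8);b=crop(t,155,215,50,75,8)
cv2.imwrite('pics/m8.png',np.clip(np.hstack([a,b])*1.3,0,255).astype(np.uint8))"
```

```text
time_s: 23.15
eef_pos: [507.0, 336.1, 80.7]
ee_rot: [-0.1, 0.699, 0.103, 0.7]
force: [-0.3, 0.8, -0.3]
grip_width: 0.702
grip_force: 0.0
time_s: 23.95
eef_pos: [434.2, 314.3, 81.2]
ee_rot: [-0.1, 0.699, 0.103, 0.701]
force: [0.3, -0.4, 0.0]
grip_width: 0.728
grip_force: 0.0
time_s: 24.75
eef_pos: [366.8, 295.0, 221.3]
ee_rot: [-0.1, 0.699, 0.103, 0.7]
force: [1.0, 0.2, 0.4]
grip_width: 0.724
grip_force: 0.0
rot units [ 0.02 -0.01  0.03] 0.31576480336708546
shift units now [3.14 0.01 8.49] in final frame [3.15 0.02 8.48]
[ 0.59  0.35  2.51  3.46  1.3  -1.66] [366.8 295.  221.3] [[-0.0, 0.28, 0.96], [0.0, -0.96, 0.28], [1.0, 0.0, 0.0]] 0.7235311690477538 0.0
```

View pics/m8.png

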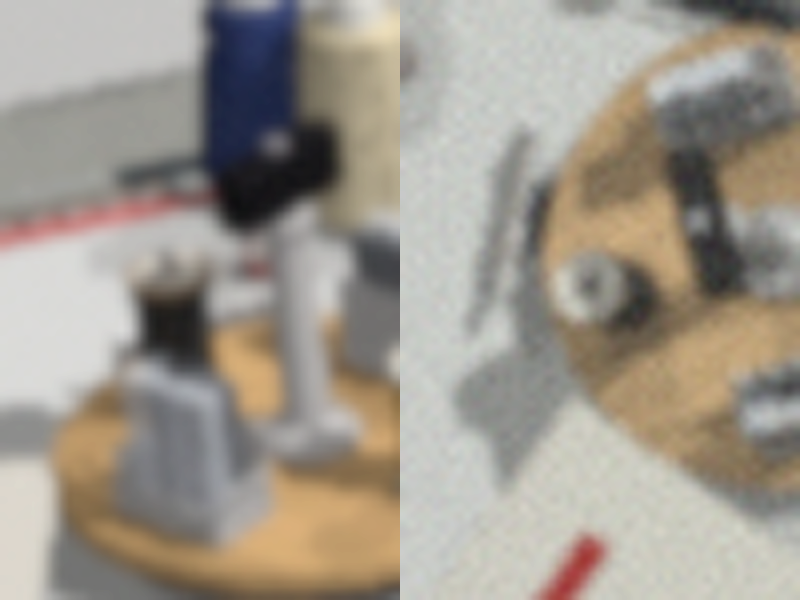

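The case stands upright in the stall with the lid outward, and the arm is clear of it. Next I measure the ticket holder direction numerically while working out the handle approach.

```bash
python3 -c "
from h import *
t=np.mean([capture('top').astype(float) for _ in range(6)],0);g=t.mean(2);np.save('t2.npy',t)
C=np.array([570.3,355.3])
print(g[228:262,160:180].round(0).astype(int))
P=[]
for v in range(232,257):
    c=170.25-(v-231.25)*5.9/25;us=np.arange(int(round(c))-3,int(round(c))+3);b=np.percentile(g[v,us],90);w=np.clip(b-6-g[v,us],0,None)
    if w.sum()>5:P.append(((us*w).sum()/w.sum(),v))
P=np.array(P);print(P.round(1).tolist())
for u,v,z in((172.5,242.8,8),(172.5,242.8,0)):
    d=onz('top',u,v,z)[:2]-C;print(np.hypot(*d),np.degrees(np.arctan2(d[1],d[0])))
"
```

```text
[[150 154 154 155 154 152 154 154 156 155 155 154 155 154 154 154 155 154
  151 145]
 [149 153 155 154 153 155 154 154 153 154 154 155 155 154 155 155 154 152
  145 133]
 [151 155 154 156 154 154 155 155 151 147 146 152 154 153 154 156 153 146
  135 124]
 [152 153 155 154 156 154 153 155 147 132 130 138 149 153 154 154 149 138
  126 117]
 [154 154 154 153 154 155 156 152 140 117 113 126 142 151 154 150 141 126
  118 114]
 [153 154 153 156 155 155 153 148 129 109 111 128 143 153 151 142 129 118
  114 111]
 [154 155 153 155 156 154 149 138 118 107 118 132 142 147 146 130 118 109
  105 101]
 [155 153 154 154 154 152 142 123 107 105 120 135 139 139 134 123 113 106
   94  89]
 [153 154 153 154 153 147 132 113 103 107 124 131 132 124 117 116 111  98
   86  83]
 [155 154 154 154 155 148 126 108 102 110 126 123 111 103 103 110 108  99
   83  86]
 [154 155 155 154 156 148 128 109 107 113 121 109  86  82  95 111 112  99
   88  84]
 [153 155 156 154 154 147 129 107 104 113 117  96  69  72  95 112 113  97
   86  83]
 [153 155 154 154 155 147 128 107 104 115 110  85  61  74 100 115 114 101
   91 
[... 1565 characters left out ...]
125 117 111 104  98  98 104 107 101  90  86
   82  83]
 [156 154 154 149 138 127 116 112 108 107 106 104 102 105 105  99  93  86
   82  84]
 [155 151 144 135 123 111 108 107 106 108 108 106 107 108 108 103  98  89
   84  86]]
[[169.8, 232.0], [169.5, 233.0], [169.0, 234.0], [168.6, 235.0], [168.2, 236.0], [167.9, 237.0], [168.7, 238.0], [168.2, 239.0], [168.3, 240.0], [168.4, 241.0], [168.3, 242.0], [166.9, 243.0], [166.7, 244.0], [166.8, 245.0], [166.9, 246.0], [166.6, 247.0], [165.7, 248.0], [165.6, 249.0], [165.4, 250.0], [165.8, 251.0], [165.5, 252.0], [164.8, 253.0], [164.0, 254.0], [163.8, 255.0], [163.6, 256.0]]
117.54845727934405 83.00755809791144
120.27208747419422 82.77509065440476
```

```bash
python3 -c "
from h import *
C=np.array([570.3,355.3,0])
for h in(76,79,82,85,88):
  a=np.radians(h);d=np.array([np.cos(a),np.sin(a),0]);t=np.array([-np.sin(a),np.cos(a),0])
  for z in(0,36): print(h,z,'near',proj('scene',C+133*d+38*t+[0,0,z]).round(1),'far',proj('scene',C+133*d-38*t+[0,0,z]).round(1),'top near',proj('top',C+133*d+38*t+[0,0,z]).round(1),'top far',proj('top',C+133*d-38*t+[0,0,z]).round(1))
g=np.mean([capture('scene').astype(float) for _ in range(6)],0).mean(2)
print(g[178:206,206:232].round(0).astype(int))
"
```

```text
76 0 near [221.7 197.4] far [242.6 192.6] top near [167.1 248.2] top far [172.9 228.2]
76 36 near [220.4 188.2] far [241.6 183.5] top near [163.7 247.2] top far [169.7 226.8]
79 0 near [219.9 198.1] far [240.6 192.8] top near [167.1 250.2] top far [171.9 229.9]
79 36 near [218.6 189. ] far [239.5 183.7] top near [163.7 249.3] top far [168.7 228.5]
82 0 near [218.2 198.9] far [238.5 193. ] top near [167.3 252.1] top far [171.  231.6]
82 36 near [216.8 189.7] far [237.4 184. ] top near [163.9 251.3] top far [167.7 230.3]
85 0 near [216.6 199.7] far [236.5 193.4] top near [167.5 254.1] top far [170.2 233.5]
85 36 near [215.2 190.5] far [235.3 184.3] top near [164.1 253.3] top far [166.9 232.2]
88 0 near [215.  200.5] far [234.4 193.7] top near [167.9 256. ] top far [169.5 235.3]
88 36 near [213.6 191.3] far [233.3 184.7] top near [164.5 255.3] top far [166.1 234.1]
[[107 103 106 113 117 117 117 121 127 131 137 140 143 144 142 141 142 142
  143 145 146 146 146 146 142 130]
 [116 116 119 126 132 137 140 143 147 149 153 154 153 151 148 147 147 146
  146 146 146 147 147 147 145 140]
 [133 1
[... 2127 characters left out ...]
96  97  96
   98 105 115 122 127 131 133 126]
 [142 141 141 143 148 155 155 147 131 110  92  83  79  80  86  92  93  89
   87  91 100 106 112 120 128 126]
 [121 120 120 122 128 136 138 131 117 102  91  85  83  82  87  93  94  91
   86  86  92  95  97 104 117 120]
 [110 110 110 111 114 117 117 113 108 103 100  98  96  96  98 100 100  95
   87  86  90  93  93  97 110 117]
 [109 108 109 109 109 110 110 110 110 110 109 109 109 109 109 107 105  99
   90  87  91  94  92  96 108 116]
 [109 109 109 109 109 111 112 114 114 114 114 113 113 112 111 109 106 102
   93  88  92  94  92  94 105 114]
 [110 110 110 110 110 112 114 115 115 115 115 115 113 110 107 105 104 102
   95  89  91  94  93  93 102 114]]
```

The scene and top views together put the front at a heading of about 81°, so the turn needed is about -116°. Now I raise and advance, then swing the tool back over through the left side into the handle orientation.

```bash
python3 -m crank '[[[1,0,0,0,0,0,70],[1,0,0,0,0,0,70],[1,0,0,0,0,0,70],[1,0,0.5,0,0,0,70],[1,0,0.5,0,0,0,70],[0,0,1,0,0,0,70],[0,0,1,0,0,0,70],[0,0,1,0,0,0,70]]]' >/dev/null
python3 -m crank '[[[0,0,1,0,0,0,70],[0,0,1,0,0,0,70],[0,0,0,0.54,0.54,-0.54,70],[0,0,0,0.54,0.54,-0.54,70],[0,0,0,0.54,0.54,-0.54,70],[0,0,0,0.54,0.54,-0.54,70],[0,0,0,0.54,0.54,-0.54,70],[0,0,0,0.54,0.54,-0.54,70]]]'
cat > tgt2.py <<'E'
from h import *
def go(h,p):
    s=sense();A=R.from_quat(np.roll(s["ee_rot"],-1))
    W=R.from_matrix(np.array([[-np.cos(h),-np.sin(h),0],[0,0,1],[-np.sin(h),np.cos(h),0]]).T)
    F=R.from_matrix(np.array([[-np.cos(h),-np.sin(h),0],[-np.sin(h),np.cos(h),0],[0,0,-1]]).T)
    for n,B in(("W",W),("F",F)):
        rv=(A.inv()*B).as_rotvec(degrees=True);print(n,"rot units",(rv/8).round(2),np.linalg.norm(rv).round(1))
    d=np.array(p)-s["eef_pos"];print("shift now",(A.inv().apply(d)/25).round(2),"in F",(F.inv().apply(d)/25).round(2))
    print(s["time_s"],s["joints"].round(2),s["eef_pos"].round(1),A.as_matrix()[:,2].round(2))
E
python3 -c "
from tgt2 import *
go(np.radians(16.7),(570.3,355.3,230))"
```

```text
time_s: 27.05
eef_pos: [510.7, 338.3, 345.2]
ee_rot: [-0.115, 0.445, 0.383, 0.801]
force: [-0.3, 0.6, -0.3]
grip_width: 0.822
grip_force: 0.0
W rot units [ 5.39  5.42 -5.38] 74.8
F rot units [15.27  0.04 -9.37] 143.3
shift now [-4.96 -1.56  0.55] in F [-2.48 -0.03  4.61]
27.05 [ 0.11  0.38  2.13  2.43  1.41 -1.72] [510.7 338.3 345.2] [0.62 0.72 0.31]
```

```bash
python3 -m crank '[[[0,0,0,0.54,0.54,-0.54,70],[0,0,0,0.54,0.54,-0.54,70],[0,0,0,0.54,0.54,-0.54,70],[0,0,0,0.54,0.54,-0.54,70],[0,0,0,0.54,0.54,-0.54,70],[0,0,0,0.54,0.54,-0.54,70],[0,0,0,0.54,0.54,-0.54,70],[0,0,0,0.54,0.54,-0.54,70]]]' 
python3 -m crank '[[[0,0,0,0.54,0.54,-0.54,70],[0,0,0,0.54,0.54,-0.54,70],[0,0,0,1,0,0,70],[0,0,0,1,0,0,70],[0,0,0,1,0,0,70],[0,0,0,1,0,0,70],[0,0,0,1,0,0,70],[0,0,0,1,0,0,70]]]' 
python3 -c "
from tgt2 import *
go(np.radians(16.7),(570.3,355.3,230))"
```

```text
time_s: 27.85
eef_pos: [511.2, 338.0, 345.3]
ee_rot: [-0.108, 0.012, 0.658, 0.745]
force: [-0.4, -0.1, 0.1]
grip_width: 0.825
grip_force: 0.0
time_s: 28.65
eef_pos: [511.3, 337.9, 346.1]
ee_rot: [-0.051, -0.132, 0.925, 0.351]
force: [-0.1, -0.5, -0.8]
grip_width: 0.816
grip_force: 0.0
W rot units [-6.05  0.05 -0.03] 48.4
F rot units [ 5.2   0.01 -0.05] 41.6
shift now [-2.46 -3.08  3.48] in F [-2.46 -0.01  4.64]
28.65 [ 0.1   0.42  1.21  0.71  1.64 -1.75] [511.3 337.9 346.1] [-0.19  0.64 -0.75]
```

```bash
python3 -m crank '[[[0,0,0,1,0,0,70],[0,0,0,1,0,0,70],[0,0,0,1,0,0,70],[0,0,0,1,0,0,70],[0,0,0,1,0,0,70],[0,0,0,0.2,0,0,70],[-0.8,0,0,0,0,0,70],[-0.8,0,0,0,0,0,70]]]' >/dev/null
python3 -m crank '[[[-0.86,0,0.4,0,0,0,70],[0,0,0.8,0,0,0,70],[0,0,1,0,0,0,70],[0,0,1,0,0,0,60],[0,0,1,0,0,0,60],[0,0,0.4,0,0,0,60],[0,0,0,0,0,0,60],[0,0,0,0,0,0,60]]]' 
python3 -c "
from tgt2 import *
go(np.radians(16.7),(570.3,355.3,142))"
```

```text
time_s: 30.25
eef_pos: [570.3, 356.3, 232.1]
ee_rot: [-0.0, -0.142, 0.99, 0.003]
force: [0.2, -0.1, 0.1]
grip_width: 0.703
grip_force: 0.0
W rot units [-11.2    0.04  -0.03] 89.6
F rot units [ 0.05  0.   -0.05] 0.5
shift now [ 0.01 -0.06  3.6 ] in F [ 0.01 -0.04  3.6 ]
30.25 [ 0.38  0.65  0.97  0.01  1.51 -1.47] [570.3 356.3 232.1] [-0.    0.01 -1.  ]
```

Now I descend onto the handle and close with moderate force.

```bash
python3 -m crank '[[[0,-0.04,0.6,0,0,0,50],[0,0,0.6,0,0,0,45],[0,0,0.6,0,0,0,45],[0,0,0.6,0,0,0,45],[0,0,0.6,0,0,0,45],[0,0,0.6,0,0,0,45],[0,0,0,0,0,0,45],[0,0,0,0,0,0,45]]]' 20
python3 -m crank '[[[0,0,0,0,0,0,36],[0,0,0,0,0,0,30],[0,0,0,0,0,0,25],[0,0,0,0,0,0,20],[0,0,0,0,0,0,17],[0,0,0,0,0,0,14],[0,0,0,0,0,0,11],[0,0,0,0,0,0,10]]]'
python3 -c "
from tgt2 import *
print(sense()['force'],sense()['wrist_torque'])
go(np.radians(16.7),(570.3,355.3,142))"
```

```text
time_s: 31.05
eef_pos: [570.5, 356.1, 142.4]
ee_rot: [0.0, -0.142, 0.99, 0.003]
force: [0.4, -0.0, 0.3]
grip_width: 0.522
grip_force: 0.0
time_s: 31.85
eef_pos: [569.7, 357.4, 141.4]
ee_rot: [-0.0, -0.143, 0.99, 0.004]
force: [-1.0, 6.5, 0.4]
grip_width: 0.183
grip_force: 22.1
[-1.01040273  6.53821501  0.36367222] [0.92150286 0.11017648 0.01334724]
W rot units [-11.19   0.03  -0.03] 89.5
F rot units [ 0.06  0.01 -0.04] 0.5
shift now [-0.   -0.09 -0.02] in F [-0.   -0.09 -0.02]
31.85 [ 0.38  0.71  1.11  0.01  1.32 -1.48] [569.7 357.4 141.4] [-0.    0.01 -1.  ]
```

```bash
python3 -m crank '[[[0,0.06,0,0,0,0,10],[0,0,0,0,0,0,10],[0,0,0,0,0,0.2,10],[0,0,0,0,0,0.4,10],[0,0,0,0,0,0.5,10],[0,0,0,0,0,0.5,10],[0,0,0,0,0,0.5,10],[0,0,0,0,0,0.5,10]]]' 30
python3 -m crank '[[[0,0,0,0,0,0.5,10],[0,0,0,0,0,0.5,10],[0,0,0,0,0,0.5,10],[0,0,0,0,0,0.5,10],[0,0,0,0,0,0.5,10],[0,0,0,0,0,0.5,10],[0,0,0,0,0,0.5,10],[0,0,0,0,0,0.5,10]]]' 
python3 -m crank '[[[0,0,0,0,0,0.5,10],[0,0,0,0,0,0.5,10],[0,0,0,0,0,0.5,10],[0,0,0,0,0,0.5,10],[0,0,0,0,0,0.5,10],[0,0,0,0,0,0.5,10],[0,0,0,0,0,0.5,10],[0,0,0,0,0,0.5,10]]]' 
python3 -c "
from tgt2 import *
s=sense();x=R.from_quat(np.roll(s['ee_rot'],-1)).as_matrix()[:,0];print(np.degrees(np.arctan2(x[1],x[0])),s['joints'].round(2),s['force'].round(1))"
```

```text
time_s: 32.65
eef_pos: [569.6, 357.7, 141.4]
ee_rot: [-0.001, 0.041, 0.999, 0.003]
force: [0.1, 3.0, 2.9]
grip_width: 0.179
grip_force: 30.9
time_s: 33.45
eef_pos: [569.8, 358.2, 141.4]
ee_rot: [-0.001, 0.315, 0.949, 0.003]
force: [1.3, 5.9, 2.7]
grip_width: 0.18
grip_force: 30.7
time_s: 34.25
eef_pos: [570.2, 358.5, 141.5]
ee_rot: [-0.002, 0.564, 0.826, 0.004]
force: [3.3, 7.7, 2.0]
grip_width: 0.181
grip_force: 30.5
111.32487806954425 [0.38 0.71 1.11 0.01 1.32 0.01] [3.3 7.7 2. ]
```

```bash
python3 -m crank '[[[0,0,0,0,0,0.5,10],[0,0,0,0,0,0.5,10],[0,0,0,0,0,0.5,10],[0,0,0,0,0,0.5,10],[0,0,0,0,0,0.5,10],[0,0,0,0,0,0.5,10],[0,0,0,0,0,0.4,10],[0,0,0,0,0,0.3,10]]]' 
python3 -m crank '[[[0,0,0,0,0,0,10],[0,0,0,0,0,0,10],[0,0,0,0,0,0,10],[0,0,0,0,0,0,10],[0,0,0,0,0,0,10],[0,0,0,0,0,0,10],[0,0,0,0,0,0,10],[0,0,0,0,0,0,10]]]' 
python3 -c "
from tgt2 import *
s=sense();x=R.from_quat(np.roll(s['ee_rot'],-1)).as_matrix()[:,0];print(np.degrees(np.arctan2(x[1],x[0])),s['joints'].round(2),s['force'].round(1))
g=np.mean([capture('top').astype(float) for _ in range(6)],0).mean(2)
print(g[228:262,158:190].round(0).astype(int))
C=np.array([571,358,0]);a=np.radians(81.5);d=np.array([np.cos(a),np.sin(a),0]);t=np.array([-np.sin(a),np.cos(a),0])
for k in((81,22,94),(81,-22,94),(59,22,94),(59,-22,94)): print(k,proj('top',C+d*k[0]+t*k[1]+[0,0,k[2]]).round(1))
"
```

```text
time_s: 35.05
eef_pos: [570.7, 358.6, 141.4]
ee_rot: [-0.003, 0.756, 0.654, 0.004]
force: [6.6, 8.2, 0.8]
grip_width: 0.183
grip_force: 30.3
time_s: 35.85
eef_pos: [570.6, 358.6, 141.4]
ee_rot: [-0.003, 0.755, 0.655, 0.004]
force: [6.9, 8.0, -0.1]
grip_width: 0.179
grip_force: 30.3
81.8807712837302 [0.38 0.71 1.11 0.01 1.31 0.52] [ 6.9  8.  -0.1]
[[126 128 127 ...  72  66  64]
 [126 128 129 ...  74  66  64]
 [127 127 128 ...  80  70  65]
 ...
 [ 89  90  90 ...  88 103 119]
 [ 91  94  93 ...  82  93 111]
 [ 96 100 104 ...  93  87 102]]
(81, 22, 94) [173. 247.]
(81, -22, 94) [175.4 234.5]
(59, 22, 94) [179.3 248. ]
(59, -22, 94) [181.6 235.4]
```

```bash
python3 -c "
from tgt2 import *
t=capture('top');h=cv2.cvtColor(cv2.GaussianBlur(t,(0,0),.8),cv2.COLOR_BGR2HSV)
for v in range(228,256,2): print(v,[f'{a}/{b}' for a,b in zip(h[v,162:192:2,1],h[v,162:192:2,2])])
"
```

```text
228 ['36/135', '36/135', '36/135', '38/136', '34/134', '34/134', '35/133', '36/127', '32/118', '36/133', '34/136', '36/128', '41/93', '59/74', '63/69']
230 ['34/135', '34/135', '34/135', '36/135', '36/134', '35/132', '35/132', '35/125', '34/112', '36/127', '36/136', '36/135', '36/105', '50/76', '61/67']
232 ['34/135', '36/134', '35/132', '37/130', '35/130', '38/129', '34/127', '37/118', '32/96', '36/119', '36/136', '36/136', '34/119', '42/85', '57/67']
234 ['37/132', '35/131', '37/130', '35/125', '36/126', '35/124', '34/121', '35/110', '37/89', '37/110', '36/134', '35/137', '37/131', '36/98', '47/70']
236 ['34/127', '36/126', '33/123', '36/121', '36/120', '35/116', '34/114', '36/105', '33/84', '34/97', '35/131', '36/136', '35/133', '34/112', '42/85']
238 ['36/122', '36/121', '33/117', '33/115', '36/112', '33/109', '34/106', '35/95', '35/80', '33/84', '36/122', '34/136', '35/137', '36/121', '39/98']
240 ['35/116', '36/114', '35/110', '35/109', '37/104', '35/102', '35/96', '30/84', '34/74', '37/75', '35/109', '34/134', '35/137', '38/127', '38/102']
242 ['35/108', '36/106', '35/103', '3
[... 272 characters left out ...]
/90', '36/85', '34/83', '33/78', '34/75', '33/69', '36/70', '35/72', '32/71', '35/72', '37/110', '38/135', '36/136', '38/127']
248 ['30/84', '38/80', '34/76', '31/73', '29/70', '28/73', '38/74', '38/73', '31/66', '36/57', '36/49', '36/86', '35/131', '35/137', '33/132']
250 ['31/75', '24/73', '21/74', '13/80', '12/82', '27/86', '60/85', '59/78', '36/56', '18/43', '25/41', '33/70', '35/123', '34/136', '34/135']
252 ['24/74', '11/91', '5/93', '8/93', '6/92', '22/93', '67/95', '80/93', '63/81', '38/73', '26/80', '32/95', '33/122', '36/135', '36/135']
254 ['16/78', '5/102', '7/106', '8/99', '11/94', '19/94', '61/101', '66/108', '49/115', '38/126', '33/133', '36/135', '36/128', '36/134', '36/135']
```

```bash
python3 -c "
from tgt2 import *
C=np.array([571,358,0]);a=np.radians(81.9);d=np.array([np.cos(a),np.sin(a),0]);t=np.array([-np.sin(a),np.cos(a),0])
for k in((59,22,94),(59,-22,94),(81,22,94),(59,22,72),(59,22,30)): print(k,proj('scene',C+d*k[0]+t*k[1]+[0,0,k[2]]).round(1))
g=np.mean([capture('scene').astype(float) for _ in range(4)],0)
q=proj('scene',C+d*59+[0,0,85]).astype(int);print(q)
for v in range(q[1]-14,q[1]+16,2): print(v,' '.join('%3d/%3d'%(p.mean(),p[2]-p[0]) for p in g[v,q[0]-16:q[0]+18:2]))
"
```

```text
(59, 22, 94) [227.3 181.6]
(59, -22, 94) [239.8 178.2]
(81, 22, 94) [224.8 179. ]
(59, 22, 72) [228.2 187.6]
(59, 22, 30) [229.7 198.6]
[233 182]
168 119/  5 118/  4 118/  4 118/  5 115/  4 111/  3  90/  1  34/-16  23/ -7  60/ -3  89/ -3  49/  0  30/ -1  71/ -3  72/  0  93/ 21 112/ 26
170 119/  4 110/  4  97/  2  88/  1  76/ -1  70/ -3  60/ -5  33/-19  25/ -8  54/ -3  86/ -3  34/ -1  20/ -1  52/ -2  69/  1  95/ 21 116/ 26
172 120/  3  95/  2  65/  0  69/  2  73/  2  90/ -1  97/  1  55/ -8  30/-13  43/ -3  73/ -2  29/ -2  17/  0  28/  0  62/ 11 100/ 23 115/ 27
174 108/ 10 107/ 14  95/ 19 103/ 19  86/ 26  79/ 20  79/ 18  65/ 12  60/ -6  61/ -5  66/ -2  28/ -1  13/  0  18/  0  58/ 12  99/ 23 114/ 27
176 111/ 42 120/ 47 113/ 51 114/ 44 116/ 32 121/ 17 119/  7 107/  2 106/ -1 117/ -4  87/ -1  46/  0  16/  0  17/  0  53/ 10  96/ 22 115/ 27
178 141/ 29 145/ 22 142/ 13 143/  7 147/  2 161/ -2 155/ -3 128/ -3 119/ -4 135/ -5  98/ -1  78/  1  49/  0  47/  0  65/  4  91/ 13 106/ 18
180 156/  3 151/  2 148/  2 147/  1 139/ -2 144/ -5 129/ -5  94/ -5  86/ -5  92/ -4  82/ -3  87/  1  96/  1 116/  
[... 445 characters left out ...]

188 168/  1 168/  1 168/  1 168/  1 154/  0 108/ -1 114/  0 134/  1 124/  2 130/  2 127/  2 104/  2 114/  2 136/  3 155/ 12 160/ 16 161/ 17
190 168/  1 163/  1 155/  1 147/  2 131/  1 106/  0 124/  2 130/  3 129/  2 129/  3 127/  2 107/  2 112/  2 132/  5 136/ 37 138/ 62 138/ 63
192 167/  2 151/  4 128/  3 126/  7 113/  6  96/  0 120/  2 129/  3 128/  3 128/  2 126/  2 107/  2 109/  2 130/  4 134/ 39 130/ 72 129/ 72
194 166/  7 149/  9 121/  5 144/  9 147/ 10 108/  6 120/  2 128/  2 128/  2 128/  3 128/  3 114/  2 106/  2 128/  4 125/ 22 112/ 51 117/ 44
196 154/ 10 158/ 11 149/  9 150/ 10 142/ 14 106/  9 115/  2 128/  3 129/  3 132/  5 129/  9 115/ 12 102/  2 113/  0 106/  2 113/  3 130/ -1
```

The case is upright in the stall: its lid-side top is at scene px ≈(230,178), within 1 px of the prediction. The turntable is still and the handle grip is about 30 N, so I'm handing in.

```bash
python3 -c "
from rig import *
print(finish_job())"
```

```text
the job is handed in; nothing more can be done
None
```

I handed the job in at about 36 s of the 69 s allowed; no verdict came back. The case stands lid outward in the stall, which is turned to the front to within a few degrees by my estimate. The gripper still holds the handle at about 30 N, and I moved none of the other loose things.

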